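# Move the short-handle spacer between two otoscope chargers with sprung tongs

### The arm

A 7-joint arm with a two-finger parallel gripper is mounted at the origin on the work surface. World frame = base frame: x ahead of the robot, y to its left, z up, the work surface at z = 0. Lengths are in m, angles in rad, forces in N, time in s.
With the tool pointing down it reaches from about 0.425 to 0.875 m from the base axis. Payload 4.7 kg.
Tool frame: the origin (TCP) lies midway between the tips of the shut fingers; the grasp point (between the pads) lies 19 mm behind it; z points along the fingers, y is the line along which they close (so a half turn about z gives the same grasp; the last joint's range is limited). The gripper opens to 87 mm and grips with 3 to 60 N. Pads are 19 mm wide; open, the fingers measure 117 mm over their backs; the gripper's body (75 mm by 190 mm) begins 51 mm behind the grasp point.
Start: joints at [0.014, 0.321, -0.07, 1.45, 0.023, 1.371, -0.057], TCP at [0.65, -0, 0.223] pointing down, gripper open.
Joint ranges: [-2.86, 2.86], [-0.3, 2.09], [-1.38, 1.24], [0.06, 2.45], [-1.56, 4.7], [0.09, 2.05], [-2.69, 2.69]. Speed limits (rad/s): [2.57, 2.57, 3.14, 3.14, 3.14, 3.14, 3.14].

### API

Orientations are given as a rotation vector (axis times angle).
In Python, from workcell import r, readout, viewer, ticket gives the robot as it stands. Calls block until the motion is done:
- r.move_to(position, orientation): joint-space move of the TCP to a pose.
- r.movel(position, rot=None, speed=0.15, max_force=None): straight line of the TCP; rot=None keeps the orientation; speed is the mean speed in m/s. With max_force (N) it stops when the force on the tool has changed by that much, and returns True; else False.
- r.goto_joints(angles): joint-space move.
- r.move_gripper(opening): opening from 0.0 (shut) to 1.0 (fully open); the grip force is fixed at half the most; returns when the fingers have stopped.
- r.dwell(seconds).
- r.inverse_kinematics(position, orientation): joint angles nearest the present ones, or None.
- readout.get_state(): the state.
- viewer.read_camera(name): name is "scene" or "side" or "wrist"; returns a dict with "image" (420x560x3 uint8, red, green, blue), "depth" (420x560 float32, m along the optical axis (not along the pixel's ray), 0 where there is no reading), "fovy" (degrees; the focal length in pixels is half the picture's height over the tangent of half this angle, whatever the lens; pixels are square), "cx", "cy" (the principal point, pixels), "view" (4x4, takes a point from world to camera coordinates). Camera axes: x right, y up, looking along -z (the intrinsics and any distortion apply to the point x, -y, -z); pixel columns grow to the right and rows downward; lengths in m; the calibration is good to about 2 mm. A picture is of the moment at which its call begins.
A pose or a line that the arm cannot do raises r.Unreachable and nothing moves.
- ticket.hand_in(): hands the job in; it is judged then, once.
The state is a dict: "time": time; "q": joint angles; "qvel": joint speeds; "effort": joint torques, N m; "tool_pos": TCP position; "eef_rot": TCP orientation; "force": force on the tool from outside, world axes, zero at the start; "wrist_torque": the same for the moment, N m; "width": opening from 0.0 (shut) to 1.0 (fully open); "finger_force": force on a finger pad.
Only numpy, scipy, OpenCV 4.12 (cv2) and the standard library are available. Lean on these libraries where they do the work, as an engineer would, in place of code of your own. Each camera call takes 0.05 s, during which the arm holds its last target. There are 200 camera calls.

### The job

Move the short-handle spacer to the empty charger: take the sprung tongs from their stand, squeeze them on the spacer's stub deep in its well and draw it out, then find the contact pin in the other well with it and press it fully home there. Work gently and by feel, so that the moulded spacer is not crushed and no charger is leaned on hard, and touch the spacer only with the tongs. Finish with the tongs standing back in their stand and the other things on the desk where they were.

Things in the scene. Friction and masses are not known exactly. Their poses are not given: they have to be found in the camera images.
- dock_a: the charger that holds the spacer at the start: a round white housing, 92 mm in diameter at the foot and 80 mm at the top, 72 mm high, fixed to the desk, with one round vertical well of 46 mm diameter and 62 mm depth in the middle of its top. Origin at the centre of the underside, z up.
- dock_a_floor (a point): centre of the well's floor in dock_a, 10 mm above the desk. From the floor stands the sprung contact pin, here on the well's axis: a flat-topped brass post 6.4 mm in diameter and 16 mm tall, on its sides two bowed leaf springs, 12 mm across at the bulge, pressing outwards with 1 to 2 N each.
- dock_b: the empty charger, the same as dock_a in all sizes. Origin at the centre of the underside, z up.
- dock_b_floor (a point): centre of the well's floor in dock_b, 10 mm above the desk. The same pin stands here, but as a floating contact, stiff to shift (over 10 N), it was left by the last handle at the side: 4.3 to 5.3 mm off the well's axis, in any direction. A spacer let down wrongly stops on the pin's top, its underside 16 mm above the floor; within about 1.5 mm of the pin's axis it goes on.
- spacer: the spacer, grey moulded plastic: a round base 28 mm in diameter and 18 mm high, on it a centred stub 16 mm in diameter and 14 mm high (the base's top is a flat shoulder round the stub). A blind bore, 10 mm in diameter and 17 mm deep, opens in the underside. 20 to 45 g. Origin at the centre of the underside, z along its axis, up.
- spacer_top (a point): centre of the stub's top, 32 mm above the spacer's underside. Seated, the underside lies on the well's floor and this point is 30 mm below the charger's rim. The pin's springs hold the spacer by friction: it takes about 2 to 5 N to draw it off and 4 to 12 N to press it on; its own weight does not seat it.
- tongs: sprung steel tongs, 125 mm long, 72 g, upright in the stand, tips down. Two legs hinged under a 26 mm wide bridge at the top spread along the tongs' y axis and close equally. Origin midway between the jaws' lower ends; z up, x across the legs. Jaws: 10 mm tall, 14 mm wide along x, V-grooved to centre the 16 mm stub; 35 mm over their backs when open (22 mm between the edges), 25 mm on the stub.
- tongs_grip (a point): midpoint of the finger plates, 75 mm above the jaws' lower ends, 50 mm below the tongs' top. The plates (16 mm along x, 28 mm tall) face +y and -y, 34.5 mm over both when open, 31 mm with the jaws on the stub. Squeezed here the legs start to close at 3 N a side and meet the stub at 8 N; 0.4 of any further force reaches each jaw. 5 N carries the tongs half open; 20 to 28 N holds the stub.
- tong_leg_l (a joint): closing angle of the left leg, rad: 0 sprung open, about 0.044 with the jaws on the stub. The right leg mirrors it.
- stand: the tongs' stand: a white block 64 x 84 mm, 46 mm high, fixed to the desk, with one rectangular pocket, 20 mm along its x, 44 mm along its y and 38 mm deep, in which the tongs stand loosely, their y along the stand's y. Origin at the centre of the underside, z up.
- stand_floor (a point): centre of the floor of the stand's pocket, 8 mm above the desk; the jaws' lower ends rest on it.
- gel: bystander: hand-gel bottle, 60 mm in diameter, 148 mm tall with its pump, origin at the centre of the underside.
- thermometer: bystander: forehead thermometer standing upright, 50 mm wide and 137 mm tall, origin at the centre of the underside.
- otoscope: bystander: otoscope lying on the desk, 140 mm long along its x and 36 mm high, origin under its handle.

How it is judged:
On the way, in this order (a step that is already met when the one before it is completed fails the run):
1. the spacer is drawn out of its well in the tongs' jaws: its underside above the charger's rim (height (world z) of spacer above 0.075 m and contact force between tongs and spacer above 0.5 N), for 0.2 s.
2. the spacer sits on the pin of the other charger, its underside within 1.5 mm of the well's floor, within 7.5 mm of the well's axis and upright (z of spacer in the frame of dock_b_floor below 0.0015 m and horizontal distance between spacer and dock_b_floor below 0.0075 m and angle between spacer's own z axis and vertical below 0.08 rad), for 0.2 s.
At the end, for the whole second after the job is handed in: The spacer sits on the other charger's pin: underside within 1.5 mm of the well's floor, 7.5 mm of its axis, upright within 0.08 rad, released. The tongs stand at rest in their stand: jaws within 12 mm of the pocket's centre, 6 mm of its floor, tilted under 0.25 rad (all of step 2 and contact force between tongs and spacer below 0.05 N and horizontal distance between tongs and stand_floor below 0.012 m and z of tongs in the frame of stand_floor below 0.0075 m and angle between tongs's own z axis and vertical below 0.25 rad and linear speed of each of tongs, spacer below 0.02 m/s); the robot touches nothing.
It fails at once if the spacer was crushed: the tongs bore on it with more than 40 N in all (contact force between tongs and spacer above 40 N).
It fails at once if the spacer was pressed or jammed against a charger with more than 25 N (contact force between spacer and dock_a above 25 N or contact force between spacer and dock_b above 25 N).
It fails at once if the tongs or the gripper leaned on a charger with more than 25 N (contact force between any of tongs, the arm, the fingers and dock_a above 25 N or contact force between any of tongs, the arm, the fingers and dock_b above 25 N).
It fails at once if the gripper's fingers held or pushed the spacer (contact force between the fingers and spacer above 0.5 N).
It fails at once if a bystander was shifted more than 20 mm or knocked over (distance of any of gel, thermometer, otoscope from where it was at the start of the episode above 0.02 m or angle between any of gel, thermometer's own z axis and vertical above 0.3 rad).
It also fails if it takes over 72 s, if anything falls off the work surface, if the arm or the gripper's body presses on something with over 40 N, if the wrist force passes 120 N, or if a joint passes its speed limit or range.

## Working session

There is one attempt and no reset: what is moved stays moved. The work goes in short steps, each a Python script; the robot and the scene stay as the last script left them, time stands still between calls to the robot, and variables do not carry over. Pictures are saved under pics/ and viewed, at most 10 in all, crops included, and the job is handed in when it is done.

```bash
ls; mkdir -p pics; python3 - <<'E'
from workcell import r, readout, viewer, ticket
import cv2,numpy as np
s=readout.get_state(); print({k:np.round(v,3) for k,v in s.items()})
ims=[]
for n in ("scene","side","wrist"):
    c=viewer.read_camera(n); np.savez(f"{n}0.npz",**c); ims.append(c["image"][:,:,::-1])
    print(n,c["fovy"],c["cx"],c["cy"],np.round(c["view"],3).tolist(),[k for k in c])
cv2.imwrite("pics/scene0.png",ims[0]);cv2.imwrite("pics/side0.png",ims[1]);cv2.imwrite("pics/wrist0.png",ims[2])
E
```

```text
pics
{'time': np.float64(0.0), 'q': array([ 0.014,  0.322, -0.07 ,  1.452,  0.023,  1.371, -0.057]), 'qvel': array([-0.001,  0.001,  0.001, -0.   ,  0.   , -0.   , -0.001]), 'effort': array([-0.0000e+00, -4.9128e+01, -4.0400e-01, -3.1253e+01, -6.4000e-02,
        4.4000e-02,  0.0000e+00]), 'tool_pos': array([ 0.649, -0.   ,  0.221]), 'eef_rot': array([-2.221e+00, -2.221e+00,  2.000e-03]), 'force': array([-0.109,  0.285, -0.553]), 'wrist_torque': array([-0.017, -0.021, -0.016]), 'finger_force': np.float64(0.0), 'width': np.float64(1.001)}
scene 50.77917922346742 283.46317579957525 207.8954208277002 [[-0.642, 0.767, 0.003, 0.437], [-0.647, -0.544, 0.535, 0.339], [0.412, 0.341, 0.845, -1.339], [0.0, 0.0, 0.0, 1.0]] ['image', 'depth', 'fovy', 'cx', 'cy', 'view']
side 44.71129955359908 278.4094194247867 215.97129870017875 [[-0.921, -0.389, 0.023, 0.567], [0.219, -0.468, 0.856, -0.246], [-0.322, 0.794, 0.516, -1.144], [0.0, 0.0, 0.0, 1.0]] ['image', 'depth', 'fovy', 'cx', 'cy', 'view']
wrist 66.79270590718893 277.8583258188624 207.7006769887003 [[1.0, 0.001, -0.001, -0.649], [-0.001, 0.969, -0.247, 0.031], [0.0, 0.247, 0.969, -0.389], [0.0, 0.0, 0.0, 1.0]] ['image', 'depth', 'fovy', 'cx', 'cy', 'view']
```

View pics/scene0.png

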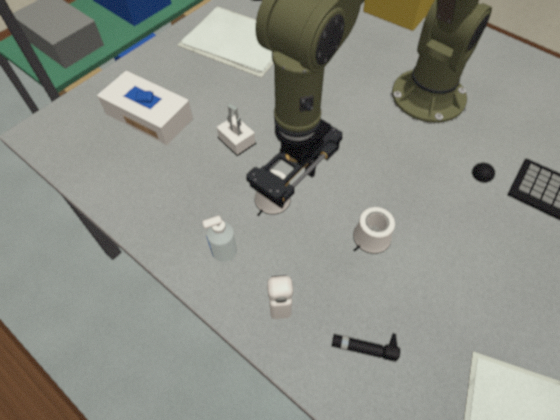

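View pics/side0.png

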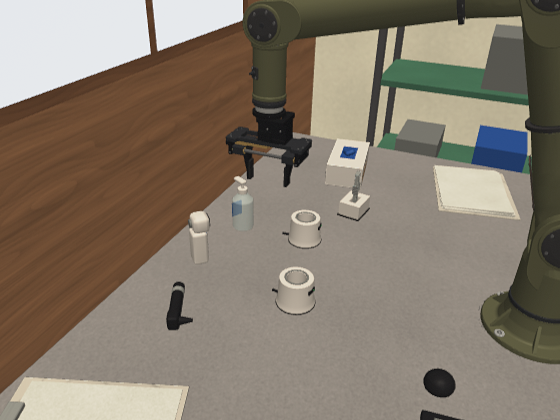

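View pics/wrist0.png

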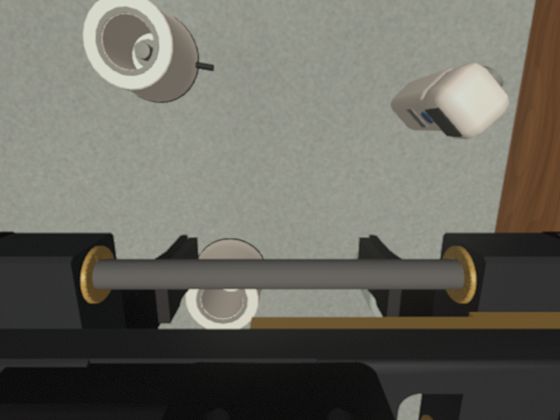

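The scene shows the dock on the +y side at (375,228), the other dock under the gripper at (272,200), the stand with tongs at (236,135), gel at (222,240), thermometer at (281,297) and otoscope at (365,347). The wrist view shows the grey stub inside the well of the upper-left (+y) dock at (145,50).

```bash
cat > h.py <<'E'
import cv2,numpy as np
from scipy.spatial.transform import Rotation as Rot
from workcell import r, readout, viewer, ticket
def ray(c,u,v):
    f=c["image"].shape[0]/2/np.tan(np.radians(float(c["fovy"]))/2)
    V=np.asarray(c["view"]);R=V[:3,:3]
    d=np.array([(u-c["cx"])/f,-(v-c["cy"])/f,-1.])
    return -R.T@V[:3,3], R.T@d
def onplane(c,u,v,z):
    o,d=ray(c,u,v); return o+d*(z-o[2])/d[2]
def atdepth(c,u,v):
    o,d=ray(c,u,v); return o+d*float(np.asarray(c["depth"])[int(v),int(u)])
def rot(yaw):  # tool down, tool y axis at world angle yaw
    y=np.array([np.cos(yaw),np.sin(yaw),0]);z=np.array([0,0,-1.])
    return Rot.from_matrix(np.column_stack([np.cross(y,z),y,z])).as_rotvec()
def snap(n,name,save=True):
    c=viewer.read_camera(n); np.savez(name+".npz",**c)
    if save: cv2.imwrite(f"pics/{name}.png",c["image"][:,:,::-1])
    return c
def st():
    s=readout.get_state(); print("t%.1f"%s["time"],"p",np.round(s["tool_pos"],4),"F",np.round(s["force"],2),"w%.4f ff%.2f"%(s["width"],s["finger_force"])); return s
E
python3 - <<'E'
from h import *
S=dict(np.load("scene0.npz"));D=dict(np.load("side0.npz"));W=dict(np.load("wrist0.npz"))
for n,c,pts in (("scene",S,[(375,245),(236,138),(233,115),(222,240),(281,297),(365,347),(148,100)]),("side",D,[(295,297),(305,238),(354,210),(356,185),(243,215),(199,245),(350,150)])):
    for p in pts: print(n,p,np.round(atdepth(c,*p),3))
print("A rim",onplane(W,128,43,.072),"B rim",onplane(W,223,298,.072),"thermo",onplane(W,470,100,.13))
print(rot(0))
E
```

```text
scene (375, 245) [0.545 0.165 0.031]
scene (236, 138) [ 0.525 -0.297  0.048]
scene (233, 115) [ 0.439 -0.395  0.002]
scene (222, 240) [ 0.785 -0.088  0.095]
scene (281, 297) [0.812 0.102 0.127]
scene (365, 347) [0.754 0.28  0.027]
scene (148, 100) [ 0.602 -0.547  0.087]
side (295, 297) [0.501 0.179 0.046]
side (305, 238) [ 0.572 -0.079  0.029]
side (354, 210) [ 0.49  -0.274  0.034]
side (356, 185) [ 0.499 -0.303  0.101]
side (243, 215) [ 0.758 -0.08   0.054]
side (199, 245) [0.786 0.111 0.063]
side (350, 150) [ 0.588 -0.548  0.098]
A rim [0.51469089 0.13888023 0.072     ] B rim [ 0.58892069 -0.11431742  0.072     ] thermo [0.79395879 0.08632699 0.13      ]
[2.22144147 2.22144147 0.        ]
```

```bash
python3 - <<'E'
from h import *
o=rot(0)
r.move_to([.515,.073,.155],o); a=snap("wrist","wA")
r.move_to([.589,-.18,.155],o); b=snap("wrist","wB")
r.move_to([.505,-.366,.21],o); s=snap("wrist","wS")
st()
g=lambda c:cv2.resize(c["image"][:260,100:480,::-1],None,fx=2,fy=2,interpolation=cv2.INTER_CUBIC)
cv2.imwrite("pics/A2.png",g(a));cv2.imwrite("pics/B2.png",g(b))
E
```

```text
t2.9 p [ 0.5068 -0.3625  0.2092] F [ 0.3   0.02 -0.2 ] w1.0039 ff0.00
```

View pics/A2.png

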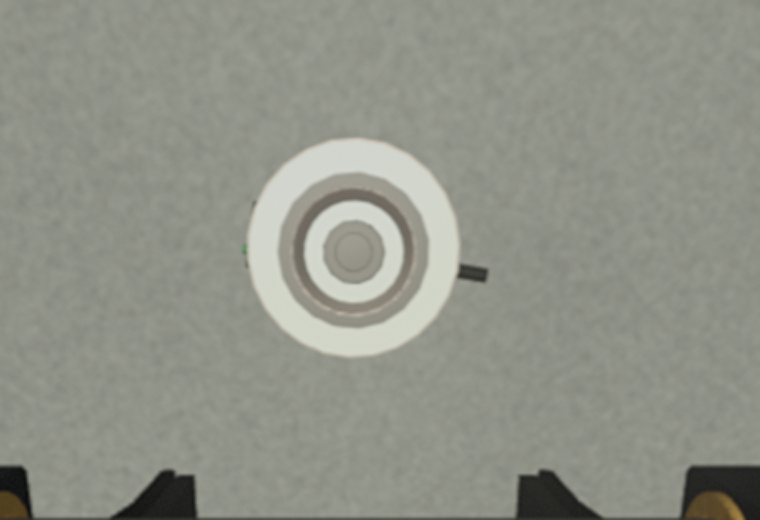

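View pics/B2.png

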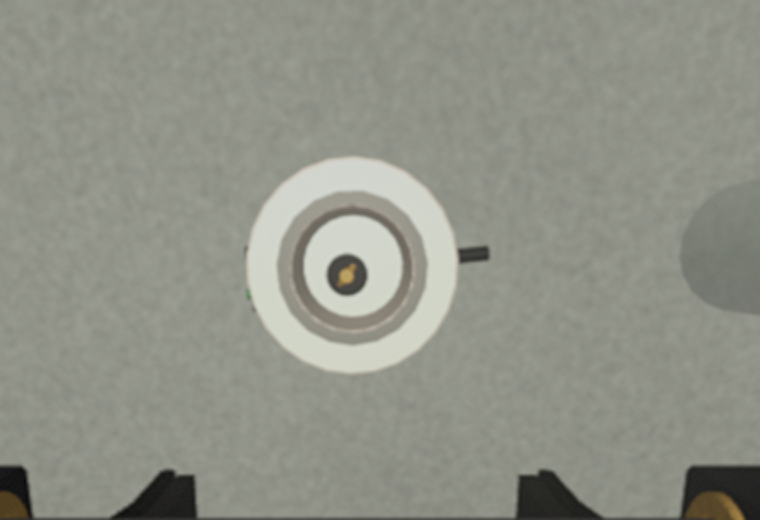

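View pics/wS.png

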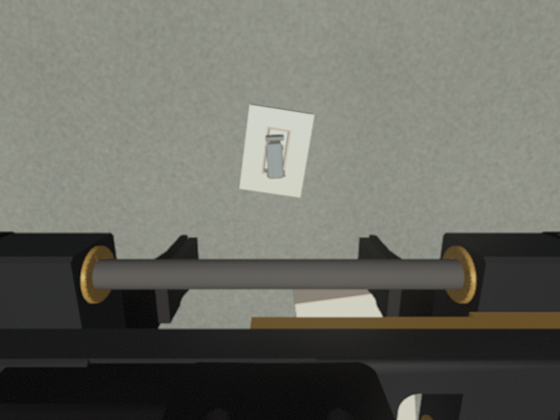

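A2: rim centre ≈ (353,247), stub centred ≈ (354,252). B2: rim centre ≈ (352,264), brass pin at (346,275) on a dark disc. wS: stand quad with corners (249,105),(314,115),(301,197),(240,187), the tongs' bridge at about (275,158).

```bash
python3 - <<'E'
from h import *
L=lambda n:dict(np.load(n+".npz"))
def fit(mask,lo,hi,near):
    cs,_=cv2.findContours(mask.astype(np.uint8),cv2.RETR_LIST,cv2.CHAIN_APPROX_NONE)
    out=[]
    for k in cs:
        if len(k)<6: continue
        (x,y),(a,b),t=cv2.fitEllipse(k)
        if lo<(a+b)/2<hi and np.hypot(x-near[0],y-near[1])<12: out.append((x,y,a,b,t))
    return out
for n,near in (("wA",(276,124)),("wB",(276,132))):
    c=L(n); g=cv2.cvtColor(c["image"],cv2.COLOR_RGB2GRAY); hsv=cv2.cvtColor(c["image"],cv2.COLOR_RGB2HSV)
    print(n,"cam",np.round(ray(c,0,0)[0],4), "rim gray",g[int(near[1]),230:325:5])
    for th in (185,195): 
        for e in fit(g>th,15,120,near): print(" th",th,np.round(e,2),"at.072",np.round(onplane(c,e[0],e[1],.072)[:2],4),"at.010",np.round(onplane(c,e[0],e[1],.01)[:2],4))
    if n=="wA":
        for e in fit((g<165),15,60,near): print(" stub",np.round(e,2),np.round(onplane(c,e[0],e[1],.042)[:2],4),np.round(onplane(c,e[0],e[1],.028)[:2],4))
    else:
        m=(hsv[...,1]>90)&(g>60); m[:100]=0;m[160:]=0; m[:,:250]=0;m[:,300:]=0
        ys,xs=np.nonzero(m); print(" gold",len(xs),xs.mean(),ys.mean(),np.round(onplane(c,xs.mean(),ys.mean(),.026)[:2],4))
        for e in fit(g<120,10,40,near): print(" dark",np.round(e,2),"at.01",np.round(onplane(c,e[0],e[1],.01)[:2],4),"at .026",np.round(onplane(c,e[0],e[1],.026)[:2],4))
c=L("wS"); g=cv2.cvtColor(c["image"],cv2.COLOR_RGB2GRAY)
m=(g>165).astype(np.uint8); m[220:]=0
k=max(cv2.findContours(m,cv2.RETR_EXTERNAL,cv2.CHAIN_APPROX_NONE)[0],key=cv2.contourArea)
b=cv2.boxPoints(cv2.minAreaRect(k)); P=np.array([onplane(c,u,v,.046)[:2] for u,v in b]); print("stand",np.round(P,4).tolist(),P.mean(0))
e=[P[(i+1)%4]-P[i] for i in range(4)]; print([(round(np.linalg.norm(x),4),round(np.degrees(np.arctan2(x[1],x[0])),1)) for x in e])
d=c["depth"]; pts=[(u,v,*atdepth(c,u,v)) for v in range(100,200) for u in range(235,320)]
pts=np.array(pts)
t=pts[pts[:,4]>.125]; print("bridge",len(t),t[:,2:].mean(0),"zmax",pts[:,4].max())
for lo,hi in ((.12,.15),(.06,.115)):
    t=pts[(pts[:,4]>lo)&(pts[:,4]<hi)]; rr=cv2.minAreaRect((t[:,2:4]*1000).astype(np.float32)); print(lo,len(t),rr)
E
```

```text
wA cam [0.5147 0.1395 0.318 ] rim gray [211 211 151 159 104 212 208 152 152 153 150 139 146 212 207 113 147 205
 210]
 th 185 [276.47 125.57  32.52  33.26 172.81] at.072 [0.5144 0.1401] at.010 [0.5143 0.1402]
 th 185 [276.46 125.45  47.59  49.52 178.33] at.072 [0.5144 0.1402] at.010 [0.5143 0.1403]
 th 185 [276.3  124.7   76.61  79.1  177.73] at.072 [0.5143 0.1407] at.010 [0.5142 0.141 ]
 th 185 [276.21 123.34 104.17 107.89 178.31] at.072 [0.5142 0.1417] at.010 [0.5141 0.1423]
 th 195 [276.44 125.65  33.12  33.74 171.69] at.072 [0.5144 0.14  ] at.010 [0.5143 0.1402]
 th 195 [276.5  125.49  47.22  48.99 179.63] at.072 [0.5144 0.1402] at.010 [0.5144 0.1403]
 th 195 [276.33 124.73  77.46  79.69 177.74] at.072 [0.5143 0.1407] at.010 [0.5142 0.141 ]
 th 195 [276.23 123.34 103.26 106.98 178.72] at.072 [0.5142 0.1417] at.010 [0.5141 0.1423]
 stub [276.49 125.7   29.23  30.55   5.34] [0.5144 0.1401] [0.5144 0.1401]
 stub [276.51 125.56  50.76  51.97 177.38] [0.5144 0.1402] [0.5144 0.1402]
wB cam [ 0.5883 -0.1112  0.3172] rim gray [210 211 146 148 103 211 211  98  74 111  70 212 210 210 193 1
[... 791 characters left out ...]
 137.17910447761193 [ 0.5843 -0.1201]
 dark [273.08 137.11  18.41  19.3  173.37] at.01 [ 0.5842 -0.1205] at .026 [ 0.5844 -0.12  ]
stand [[0.4629, -0.3584], [0.4773, -0.275], [0.5415, -0.2838], [0.5312, -0.3684]] [ 0.50321805 -0.32139548]
[(np.float64(0.0846), np.float64(80.2)), (np.float64(0.0648), np.float64(-7.8)), (np.float64(0.0853), np.float64(-97.0)), (np.float64(0.069), np.float64(171.6))]
bridge 596 [ 0.50293201 -0.3199871   0.14363945] zmax 0.37190746768111727
0.12 569 ((502.80621337890625, -321.3157958984375), (13.079421997070312, 25.68520736694336), 2.0157949924468994)
0.06 146 ((503.0498962402344, -320.7735900878906), (15.786539077758789, 35.729042053222656), 3.5782456398010254)
```

```bash
cat >> h.py <<'E'
def fine(p,o,speed=.05,n=2):
    "move, then correct the steady position error from the state"
    p=np.asarray(p,float); cmd=p.copy()
    r.movel(cmd,o,speed=speed); 
    for _ in range(n):
        r.dwell(.25); e=p-readout.get_state()["tool_pos"]; cmd=cmd+e
        if np.linalg.norm(e)<.0004: break
        r.movel(cmd,o,speed=.03)
    return cmd
E
python3 - <<'E'
from h import *
o=rot(np.radians(-87.5))
r.move_to([.503,-.321,.19],o); r.dwell(.2); st()
r.movel([.503,-.321,.12],o,speed=.15)
fine([.503,-.321,.0665],o,.1); s=st(); print(s["eef_rot"],o)
for w in (.42,.39,.375):
    r.move_gripper(w); st()
r.movel([.503,-.321,.072],None,speed=.03); r.dwell(.2); st()
E
```

```text
t4.5 p [ 0.503  -0.3211  0.19  ] F [-0.66 -0.53 -0.81] w0.9994 ff0.00
t6.8 p [ 0.5031 -0.321   0.0666] F [ 0.36 -0.12  0.23] w1.0029 ff0.00
[3.14075406e+00 6.85598407e-02 2.40963176e-04] [3.14084504 0.06853348 0.        ]
t7.8 p [ 0.503  -0.321   0.0665] F [ 0.42  0.06 -0.44] w0.4176 ff0.01
t8.2 p [ 0.503  -0.3209  0.0664] F [-0.75  0.33 -0.11] w0.3931 ff3.97
t8.4 p [ 0.5029 -0.321   0.0664] F [ 0.76  0.72 -0.52] w0.3763 ff4.73
t9.0 p [ 0.5029 -0.321   0.0719] F [-0.16 -0.84 -0.76] w0.3722 ff4.82
```

```bash
python3 - <<'E'
from h import *
o1=rot(np.radians(-87.5)); o=rot(np.radians(-35))
r.movel([.503,-.321,.175],o1,speed=.15); st()
c=snap("wrist","wT",False)
r.move_to([.5144,.1402,.175],o); r.dwell(.2); st()
fine([.5144,.1402,.125],o,.1); s0=st()
hit=r.movel([.5144,.1402,.0855],o,speed=.025,max_force=3); print(hit); st()
D=snap("side","sideA",False); cv2.imwrite("pics/A3.png",cv2.resize(D["image"][120:340,180:430,::-1],None,fx=2.4,fy=2.4))
E
```

```text
t9.8 p [ 0.5024 -0.3206  0.174 ] F [ 0.11 -0.93 -0.29] w0.3728 ff4.82
t11.8 p [0.5148 0.1391 0.1749] F [ 0.35  0.07 -0.51] w0.3806 ff4.82
t13.4 p [0.5145 0.1402 0.1251] F [-0.53  1.19 -1.02] w0.3760 ff4.82
True
t14.9 p [0.5144 0.1402 0.0862] F [0.1  0.27 5.48] w0.3811 ff4.77
```

View pics/A3.png

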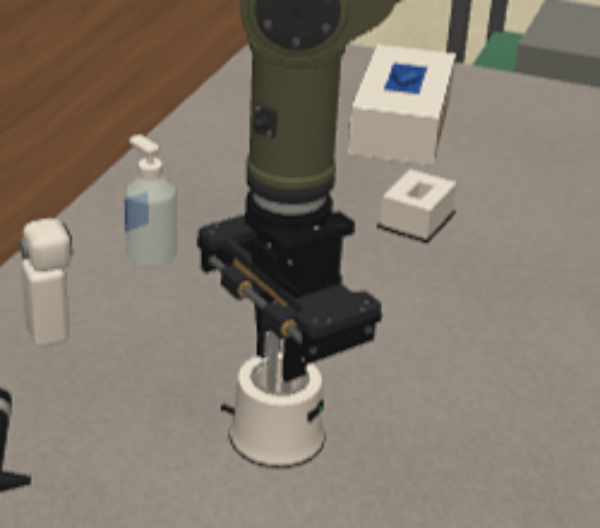

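The tongs are in the well of A on the shoulder (TCP z 0.0862), the stand is empty and the bystanders are untouched.

```bash
python3 - <<'E'
from h import *
p=readout.get_state()["tool_pos"]
r.movel([.5144,.1402,.0872],None,speed=.02); r.dwell(.2); st()
for w in (.36,.35,.34,.32,.30,.28,.25,.2):
    r.move_gripper(w); s=st()
    if s["finger_force"]>22: break
r.dwell(.3); st()
E
```

```text
t15.4 p [0.514  0.1401 0.0867] F [ 0.3   0.34 -0.48] w0.3776 ff4.82
t15.6 p [0.5143 0.1402 0.0871] F [ 0.26 -0.44 -1.18] w0.3639 ff5.95
t15.8 p [0.5144 0.1402 0.0872] F [-0.34 -0.51 -1.12] w0.3523 ff18.44
t16.1 p [0.5144 0.1401 0.0872] F [-0.46 -0.2  -0.42] w0.3513 ff30.00
t16.4 p [0.5144 0.1402 0.0872] F [ 0.03 -0.04 -0.84] w0.3504 ff30.00
```

```bash
python3 - <<'E'
from h import *
o=rot(np.radians(-35))
r.move_gripper(.346); r.dwell(.2); st()
r.movel([.5144,.1402,.105],o,speed=.03); st()
r.movel([.5144,.1402,.185],o,speed=.08); r.dwell(.4); st()
c=snap("wrist","wH",False); D=snap("side","sideH",False)
a=c["image"][180:420,100:480,::-1]; b=cv2.resize(D["image"][150:310,200:400,::-1],(480,384))
im=np.zeros((384+240,480,3),np.uint8); im[:240,:380]=a; im[240:]=b; cv2.imwrite("pics/H.png",im[:600])
E
```

```text
t16.8 p [0.5144 0.1402 0.0872] F [ 0.4  -0.17 -0.06] w0.3545 ff27.21
t17.5 p [0.5143 0.1402 0.105 ] F [ 0.58  0.36 -1.44] w0.3545 ff27.21
t19.1 p [0.5143 0.1402 0.1848] F [ 0.74  0.6  -1.22] w0.3546 ff27.21
```

View pics/H.png

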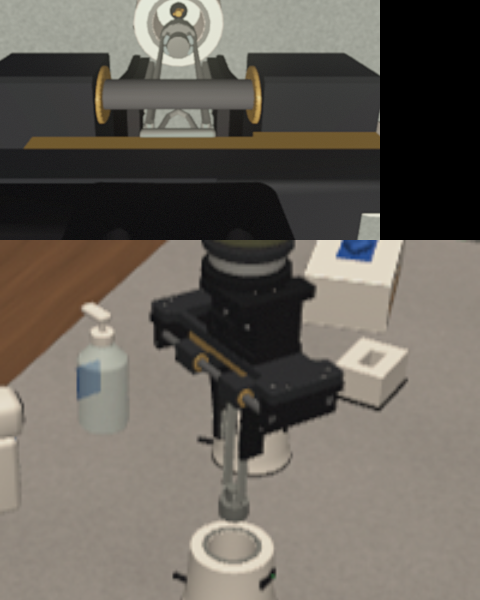

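The spacer hangs upright in the jaws, clear of dock A, and the bystanders are undisturbed. Now onto dock B's pin by feel.

```bash
python3 - <<'E'
from h import *
o=rot(np.radians(-35)); P=np.array([.5843,-.1202])
r.move_to([*P,.185],o); fine([*P,.150],o,.1,1); 
cmd=fine([*P,.108],o,.06); st(); off=cmd-np.array([*P,.108])
spots=[(0,0)]+[(1.3*np.cos(a),1.3*np.sin(a)) for a in np.radians([0,120,240,60,180,300])]
for d in spots:
    q=P+np.array(d)/1000
    if d!=(0,0): r.movel([*q,.107]+off,o,speed=.04); r.dwell(.15)
    hit=r.movel([*q,.0985]+off,o,speed=.015,max_force=3); s=st(); print(d,hit)
    if not hit or s["tool_pos"][2]<.1010: break
E
```

```text
t23.1 p [ 0.5843 -0.1202  0.108 ] F [ 0.32 -0.24 -0.49] w0.3552 ff27.20
t23.8 p [ 0.5843 -0.1202  0.0985] F [ 0.54  0.12 -1.82] w0.3526 ff27.20
(0, 0) False
```

```bash
python3 - <<'E'
from h import *
o=rot(np.radians(-35)); P=[.5843,-.1202]
for z in (.095,.092,.0895,.088,.087,.0862,.0855):
    hit=r.movel([*P,z],o,speed=.015,max_force=12); s=st(); print(z,hit)
    if s["force"][2]>15 or (hit and s["tool_pos"][2]<.0885): break
E
```

```text
t24.2 p [ 0.5845 -0.1204  0.0952] F [0.04 0.   0.53] w0.3536 ff27.21
0.095 False
t24.6 p [ 0.5841 -0.1202  0.0915] F [ 0.22 -0.42 -1.7 ] w0.3472 ff27.24
0.092 False
t24.9 p [ 0.5841 -0.1202  0.0891] F [-0.15 -1.34 -1.72] w0.3525 ff27.24
0.0895 False
t25.1 p [ 0.5842 -0.1203  0.0877] F [ 1.11 -1.28 -1.35] w0.3545 ff27.24
0.088 False
t25.4 p [ 0.5843 -0.1203  0.0871] F [ 0.23 -1.81 -0.23] w0.3520 ff27.22
0.087 False
t25.6 p [ 0.5845 -0.1204  0.087 ] F [-1.44 -0.05  5.08] w0.3558 ff26.42
0.0862 False
t25.9 p [ 0.5843 -0.1206  0.0862] F [-1.75 -1.2   6.08] w0.3485 ff21.47
0.0855 False
```

```bash
python3 - <<'E'
from h import *
o=rot(np.radians(-35)); P=[.5843,-.1202]
def avg():
    F=[]
    for _ in range(6): r.dwell(.04); F.append(readout.get_state()["force"])
    return np.mean(F,0)
f=avg(); print(np.round(f,2)); st()
for z in (.0848,.0841,.0834,.0827):
    if f[2]>13: break
    r.movel([*P,z],o,speed=.01,max_force=8); f=avg(); st(); print(z,np.round(f,2))
E
```

```text
[-1.71 -0.91  5.86]
t26.1 p [ 0.5843 -0.1206  0.0863] F [-1.73 -0.59  5.95] w0.3531 ff21.64
t26.6 p [ 0.5844 -0.1207  0.0861] F [-3.01 -2.11  8.03] w0.3522 ff21.35
0.0848 [-2.81 -1.09  8.59]
t27.1 p [ 0.5846 -0.1207  0.086 ] F [-3.68 -1.06 11.63] w0.3520 ff21.35
0.0841 [-3.65 -0.82 11.35]
t27.6 p [ 0.5848 -0.1205  0.0859] F [-5.41 -1.21 14.31] w0.3515 ff21.34
0.0834 [-4.57 -0.5  14.36]
```

```bash
python3 - <<'E'
from h import *
o=rot(np.radians(-35)); P=np.array([.5843,-.1204])
r.movel([*P,.0866],o,speed=.02); r.dwell(.2); st()
r.move_gripper(.376); r.dwell(.2); st()
r.movel([*P,.1],o,speed=.04); st()
r.movel([*P,.18],o,speed=.12)
r.move_to([.525,-.21,.18],o); r.dwell(.2); st()
c=snap("wrist","wV",False)
g=cv2.cvtColor(c["image"],cv2.COLOR_RGB2GRAY)
for u,v in [(278,70)]: print(onplane(c,u,v,.042))
V=c["view"]; q=V@np.array([.5843,-.1202,.042,1]); f=210/np.tan(np.radians(c["fovy"])/2); u=c["cx"]+f*q[0]/-q[2]; v=c["cy"]-f*q[1]/-q[2]; print(u,v)
z=[[round(atdepth(c,int(u)+i,int(v)+j)[2],3) for i in range(-16,17,4)] for j in range(-16,17,4)]; print(*z,sep="\n")
u0,v0=max(int(u)-70,0),max(int(v)-50,0); cv2.imwrite("pics/V.png",cv2.resize(c["image"][v0:v0+130,u0:u0+140,::-1],None,fx=4,fy=4,interpolation=cv2.INTER_CUBIC))
E
```

```text
t28.1 p [ 0.5842 -0.1203  0.0862] F [-0.59 -0.46  1.23] w0.3498 ff21.39
t28.7 p [ 0.5842 -0.1203  0.0865] F [-0.05 -0.34 -0.16] w0.3772 ff4.41
t29.1 p [ 0.5845 -0.1204  0.1004] F [-0.8   0.36 -0.63] w0.3752 ff4.74
t30.7 p [ 0.5256 -0.2084  0.1795] F [ 0.39  0.4  -1.22] w0.3745 ff4.74
[ 0.59059741 -0.11430381  0.042     ]
275.9503464221134 80.29614152959175
[np.float64(0.009), np.float64(0.011), np.float64(0.011), np.float64(0.012), np.float64(0.01), np.float64(0.009), np.float64(0.01), np.float64(0.01), np.float64(0.011)]
[np.float64(0.01), np.float64(0.011), np.float64(0.01), np.float64(0.026), np.float64(0.029), np.float64(0.028), np.float64(0.011), np.float64(0.01), np.float64(0.011)]
[np.float64(0.009), np.float64(0.009), np.float64(0.028), np.float64(0.028), np.float64(0.041), np.float64(0.028), np.float64(0.028), np.float64(0.011), np.float64(0.01)]
[np.float64(0.011), np.float64(0.028), np.float64(0.029), np.float64(0.043), np.float64(0.042), np.float64(0.043), np.float64(0.03), np.float64(0.029), np.float64(0.011)]
[np.float64(0.01), np.float64(0.028), np.float64(0.043), np.float64(0.043), np.float64(0.041), np.float64(0.042), np.float64(0.043), np.float64(0.028), np.float64(0.01)]
[np.float64(0.01), np.float64(0.03), np.float64(0.042), np.float64(0.042), np.float64(0.043), np.float64(0.042), np.float64(0.039), np.float64(0.028), np.float64(0.011)]
[np.float64(0.011), np.float64(0.029), np.float64(0.029), np.float64(0.042), np.float64(0.043), np.float64(0.042), np.float64(0.028), np.float64(0.029), np.float64(0.01)]
[np.float64(0.01), np.float64(0.019), np.float64(0.028), np.float64(0.03), np.float64(0.029), np.float64(0.03), np.float64(0.029), np.float64(0.024), np.float64(0.009)]
[np.float64(0.072), np.float64(0.01), np.float64(0.027), np.float64(0.029), np.float64(0.029), np.float64(0.028), np.float64(0.027), np.float64(0.01), np.float64(0.072)]
```

View pics/V.png

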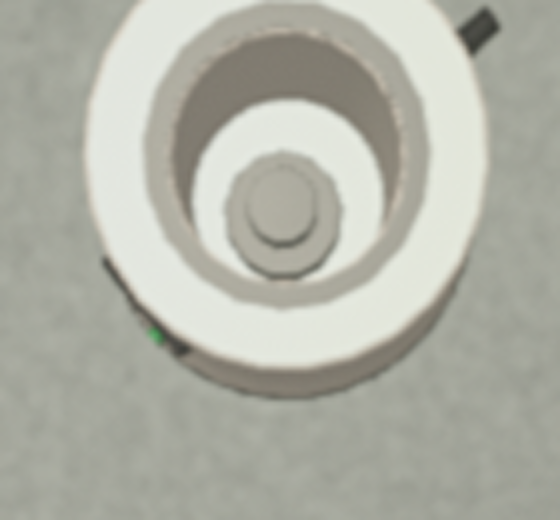

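The spacer stands upright in dock B's well at (282,205), and the depth gives its stub top at 42 mm and shoulder at 28 mm, so it is seated. Next I return the tongs.

```bash
python3 - <<'E'
from h import *
o=rot(np.radians(-97.6)); P=[.5032,-.3214]
r.move_to([*P,.18],o); fine([*P,.125],o,.1); cmd=fine([*P,.110],o,.05,1); off=cmd-np.array([*P,.110]); st()
hit=r.movel(np.array([*P,.0655])+off,o,speed=.03,max_force=3); s=st(); print(hit)
if s["tool_pos"][2]<.072:
    r.move_gripper(.42); st(); r.move_gripper(1.0); r.dwell(.2)
    r.movel([*P,.19],o,speed=.12)
    r.move_to([.51,-.395,.21],rot(np.radians(0))); r.dwell(.3)
    c=snap("wrist","wE",False)
    pts=np.array([atdepth(c,u,v) for v in range(60,220) for u in range(200,350)])
    t=pts[(pts[:,2]>.12)&(pts[:,2]<.15)]; print("tongs",len(t),t.mean(0),np.percentile(t[:,2],95)); st()
    D=snap("scene","scE",False); cv2.imwrite("pics/E.png",D["image"][:,:,::-1])
E
```

```text
t34.0 p [ 0.5034 -0.3215  0.1103] F [ 0.22  0.25 -0.65] w0.3786 ff4.74
t35.3 p [ 0.503  -0.3213  0.0662] F [ 0.06 -0.03  4.45] w0.3751 ff4.70
True
t35.7 p [ 0.5015 -0.3204  0.0643] F [ 0.12  0.19 -0.06] w0.4185 ff0.08
tongs 635 [ 0.50316685 -0.31821361  0.13273824] 0.1340987231198668
t40.1 p [ 0.51   -0.3949  0.21  ] F [ 0.22  0.38 -0.81] w1.0018 ff0.00
```

View pics/E.png

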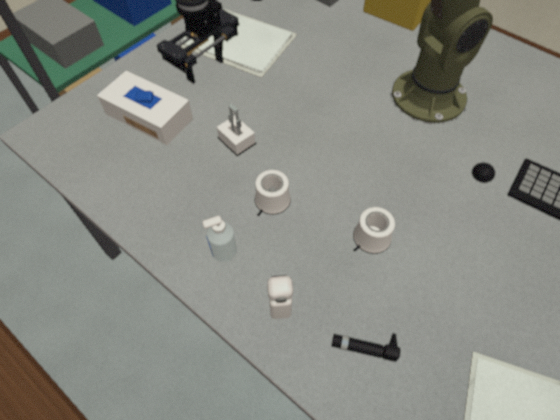

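The tongs stand in the stand at (236,130), with the bridge top at 133 mm. The gel (220,240), thermometer (281,297) and otoscope (365,347) are unmoved.

```bash
python3 -c "
from workcell import ticket
print(ticket.hand_in())"
```

```text
the job is handed in; nothing more can be done
None
```

The job is handed in (no verdict was returned): the spacer is pressed home on dock B's pin and released, the tongs are back in their stand, and the bystanders look unmoved.

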